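Wedge the bread bin's roll cover ajar

ROBOT

A 6-joint arm with a two-finger parallel gripper is mounted at the origin on the work surface. World frame = base frame: x ahead of the robot, y to its left, z up, the work surface at z = 0. Lengths are in mm, angles in rad, forces in N, time in s.
With the tool pointing down it reaches from about 275 to 975 mm from the base axis. Payload 8.4 kg.
Tool frame: the origin (TCP) lies midway between the tips of the shut fingers; the grasp point (between the pads) lies 19 mm behind it; z points along the fingers, y is the line along which they close (so a half turn about z gives the same grasp; the last joint's range is limited). The gripper opens to 92 mm and grips with 3 to 60 N. Pads are 20 mm wide; open, the fingers measure 128 mm over their backs; the gripper's body (75 mm by 189 mm) begins 69 mm behind the grasp point.
Start: joints at [-1.164, 0.353, 1.633, -0, 1.155, -0.002], TCP at [248.442, -573.502, 214.583] pointing down, gripper open.
Joint ranges: [-2.63, 2.63], [-0.92, 2.1], [0.06, 2.66], [-1.3, 4.44], [0, 2.69], [-3.02, 3.02]. Speed limits (rad/s): [2.22, 2.22, 2.79, 3.14, 3.14, 3.14].

INTERFACE

Orientations are given as a unit quaternion [x, y, z, w].
In Python, from workcell import sense, read_camera, camera_info, close_job gives the robot as it stands. The module is installed in compiled form; this text tells all that it offers.
- The arm moves only by the tool carry_out, never from a script. Its argument "deltas" is one flat list of numbers, 5 for each row, row after row: the shift along the tool's x, y, z in m, then the turn about the tool's z in rad, then the finger opening in m, from 0 to 0.0919. A call has 1 to 12 rows; each row shifts and turns the commanded pose from where the row before left it, along the tool's axes as they then stand; what a row does not reach is not made up. A row lasts 1/8 s, in which the tool goes at most 62.5 mm and 10.7 degrees, less where a joint would pass 70% of its speed; a pose out of reach is approached as far as the arm can. A call is refused whole if a number of a shift passes 0.0625 or a number of a turn 0.188, either way. A call with a gripper value outside its range is refused whole. The fingers move at their own pace and stop on an object; the grip force is fixed at half the most. Time passes only in rows, so rows that do not move let the fingers close. It gives the time, the measured TCP pose, the force, the opening and the grip force at its end, in the units of the state.
- sense(): the state, without advancing time (a new reading comes with each control period).
- read_camera(name): name is "side" or "top"; returns the picture (400x640x3 uint8, blue, green, red); there is no depth.
- camera_info(name): a dict with "fx", "fy", "cx", "cy" (pixels), "k1" (the pictures are not rectified: a ray, as slopes to the right and down, at radius r is drawn at 1 + k1 r^2 times it, then the intrinsics apply), "origin" and "orientation" of the camera in the world. Camera axes: x right, y down, z forward; pixel columns grow to the right and rows downward; lengths in mm; the calibration is good to about 2 mm. A picture is of the moment at which its call begins. camera_info takes no time and is no camera call.
- close_job(): hands the job in; it is judged then, once.
The state is a dict: "t": time; "joint_positions": joint angles; "qvel": joint speeds; "tau": joint torques, N m; "position": TCP position; "eef_rot": TCP orientation; "wrist_force": force on the tool from outside, world axes, zero at the start; "moment": the same for the moment, N m; "width": finger opening in mm; "gripper_force": force on a finger pad.
Only numpy, scipy, OpenCV 4.12 (cv2) and the standard library are available. Lean on these libraries where they do the work, as an engineer would, in place of code of your own. Each camera call takes 0.05 s, during which the arm holds its last target. There are 200 camera calls.

TASK

Prop the bread bin's roll cover ajar so that the bin can air: the wooden door-stop wedge is stored under the low steel rack with only its thin end showing, so draw it out by that end until it is wholly clear of the rack, let it lie flat on the counter, and take it again by its thick end. Then push it, flat on the counter, thin end first and square to the bin, under the middle part of the cover's bottom edge until it has raised that edge by about a centimetre and is jammed tight, without forcing it further, and let go. Leave everything else where it stands.

Things in the scene. Friction and masses are not known exactly. Their poses are not given: they have to be found in the camera images.
- wedge: Wooden wedge, 160 mm long, 50 mm wide, 0.12 kg: 5 mm thick at its thin end, rising evenly to 40 mm at its thick end. Starts flat under the rack, thin end out in front. Origin: centre of its underside; x points to the thin end, z up from the flat underside.
- wedge_tip (a point): Middle of the lower edge of the wedge's thin end (80 mm along +x from the wedge's origin).
- wedge_heel (a point): Middle of the wedge's thick end face (80 mm along -x from the wedge's origin, 20 mm up).
- trivet: Flat wooden trivet bar, 160 x 50 x 18 mm, of even thickness: not a wedge. It lies in the rack's other bay, side by side with the wedge, 130 mm away between middles. Origin: centre of its underside.
- rack: Low steel rack fixed to the counter, 150 mm deep, 320 mm wide, deck underside 57 mm and top 62 mm up, with stacked katoris on it up to 125 mm high. Front open. Origin: centre of its foot; its front faces its -x, front edge 75 mm from the origin. The wedge starts with its thin end 150 mm from the origin towards -x (75 mm stand out of the rack), in the bay 65 mm to either side.
- bin: Wooden roll-front bread bin fixed to the counter, 340 mm wide, 240 mm deep, 210 mm high. Its front, with the cover, faces its -x; +x points from front to back. Origin: 110 mm behind the cover's bottom edge, at mid width. The origin's height above the counter (0 to 5 mm) differs from start to start: the closed cover's bottom edge is 8 mm above the origin. Behind the edge the space is free, 60 mm high.
- cover_lip (a point): Middle of the underside of the cover's bottom edge, a round wooden bar 12 mm thick and 300 mm long along the bin's y. It moves up as the cover rolls up. Friction holds a jammed wedge where it is left (a hand still gripping it feels a light pull inward), and a second push needs the full force again.
- cover (a joint): Roll of the quarter-round tambour cover (radius 190 mm), rad: 0 closed, grows as it opens; 0.01 rad lifts the edge 1.9 mm. Sprung shut: 3 to 5 N to start it, then about 0.9 N more per mm of lift. Friction is about 0.6 on cover and counter: pushing the wedge takes about 1.4 times the load on its slope (15 to 20 N for 8 to 10 mm of lift); over 24 N on the slope is forcing it.
- container: White glass food container with a clear lid, 156 x 106 x 67 mm. Origin under its centre.
- carrier: Red lunch carrier with a sliding lock and wire handle, 160 x 110 x 120 mm. Origin under its centre.
- spoon: Steel spoon 170 mm long lying along its x.
- katori: Small steel bowl, 90 mm across, 38 mm high. Origin under its centre.
- jar: Glass jar 64 mm across, 100 mm high. Origin under its centre.
- mug: White mug 80 mm across, 90 mm high. Origin under its centre.

How it is judged (in metres and radians):
On the way, in this order (a step that is already met when the one before it is completed fails the run):
1. the wedge lies flat on the counter, wholly clear of the rack's front, let go (x of wedge_heel in the frame of rack below -0.08 m and angle between wedge's own z axis and vertical below 0.05 rad and height (world z) of wedge below 0.004 m and contact force between the fingers and wedge below 0.1 N and linear speed of wedge below 0.02 m/s), for 0.2 s.
2. the wedge is taken again by its thick half (contact force between the fingers and wedge above 2 N and distance between the grasp point and wedge_heel below 0.065 m), for 0.1 s.
At the end, for the whole second after the job is handed in: Wedge flat on the counter, at rest, let go, square to the bin (0.2 rad), thin end 25 mm or more past the cover's bottom edge and within 110 mm of the bin's middle; the cover held lifted by at least 0.035 rad and bearing on the wedge with more than 6 N (value of joint cover above 0.035 rad and contact force between wedge and bin above 6 N and x of wedge_tip in the frame of bin above -0.085 m and y of wedge_tip in the frame of bin between -0.11 and 0.11 m and angle between the x axis of wedge and the x axis of bin, either way round below 0.2 rad and angle between wedge's own z axis and vertical below 0.06 rad and height (world z) of wedge below 0.005 m and linear speed of wedge below 0.01 m/s); the robot touches nothing.
It fails at once if the wedge is forced: more than 24 N between it and the bin (contact force between wedge and bin above 24 N).
It fails at once if the trivet bar, container, carrier, spoon, bowl, jar or mug is shifted by more than 30 mm (distance of any of trivet, container, carrier, spoon, katori, jar, mug from where it was at the start of the episode above 0.03 m).
It also fails if it takes over 48 s, if anything falls off the work surface, if the arm or the gripper's body presses on something with over 40 N, if the wrist force passes 120 N, or if a joint passes its speed limit or range.

## Working session

There is one attempt and no reset: what is moved stays moved. The work goes in short steps, Python scripts to look and compute and a tool call to move; the robot and the scene stay as the last step left them, time stands still between calls to the robot, and variables do not carry over. Pictures are saved under pics/ and viewed, at most 10 in all, crops included, and the job is handed in when it is done.

Besides the shell and the picture viewer there is one more tool, called after "Request:" as name(argument=value, ...) on one line, values as JSON. carry_out: Moves the arm, as the interface text tells. Its arguments: {"type":"object","properties":{"deltas":{"type":"array"}},"required":["deltas"]}

```bash
mkdir -p pics; cat > h.py <<'E'
import numpy as np, cv2
from scipy.spatial.transform import Rotation as R
from workcell import sense, read_camera, camera_info
def ray(cam,u,v):
    c=camera_info(cam); x=(u-c["cx"])/c["fx"]; y=(v-c["cy"])/c["fy"]
    rd=np.hypot(x,y); r=rd
    for _ in range(20): r=rd/(1+c["k1"]*r*r)
    s=r/rd if rd>0 else 1
    d=R.from_quat(c["orientation"]).apply([x*s,y*s,1]); return np.array(c["origin"]),d
def at(cam,u,v,z):
    o,d=ray(cam,u,v); return (o+d*(z-o[2])/d[2]).round(1)
def proj(cam,p):
    c=camera_info(cam); q=R.from_quat(c["orientation"]).inv().apply(np.array(p)-np.array(c["origin"]))
    x,y=q[0]/q[2],q[1]/q[2]; f=1+c["k1"]*(x*x+y*y); return (c["fx"]*x*f+c["cx"]).round(1),(c["fy"]*y*f+c["cy"]).round(1)
E
python3 - <<'E'
from h import *
for n in("top","side"):
    cv2.imwrite(f"pics/{n}0.png",read_camera(n)); c=camera_info(n); print(n,c)
print(sense())
E
```

```text
top {'fx': 434.819071579859, 'fy': 434.819071579859, 'cx': 313.65937895064246, 'cy': 192.21589543309565, 'k1': -0.027972675439478577, 'origin': array([ 462.16890601,   -8.37794497, 1109.01644155]), 'orientation': array([ 0.71474603, -0.69866852,  0.02297999, -0.02173309])}
side {'fx': 510.4598020622236, 'fy': 510.4598020622236, 'cx': 318.54612597130745, 'cy': 202.375094556973, 'k1': -0.027070922590298866, 'origin': array([208.66800838, 874.65638881, 919.05052822]), 'orientation': array([-0.17144742,  0.90160816, -0.39133872,  0.06754638])}
{'t': 0.1, 'joint_positions': array([-1.16441687e+00,  3.53590266e-01,  1.63403524e+00, -4.78656310e-05,
        1.15516364e+00, -2.38995408e-03]), 'qvel': array([ 0.00038984, -0.00252495, -0.00140889, -0.00038413, -0.00075632,
       -0.00066705]), 'tau': array([ 7.72046133e-04, -5.94900548e+01, -3.34930587e+01,  7.00073247e-02,
        1.83063751e-02, -3.60010620e-05]), 'position': array([ 248.25013267, -573.12361113,  213.94213809]), 'eef_rot': array([ 9.79183913e-01,  2.02974149e-01, -1.41466955e-04, -5.81691745e-04]), 'wrist_force': array([-0.02895743,  0.77663081,  0.28763544]), 'moment': array([-0.02476535,  0.00697798, -0.03977686]), 'gripper_force': 0.0, 'width': 92.18132881141733}
```

View pics/top0.png

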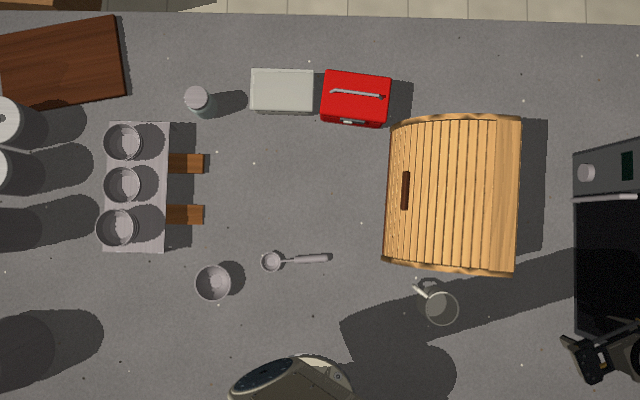

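View pics/side0.png

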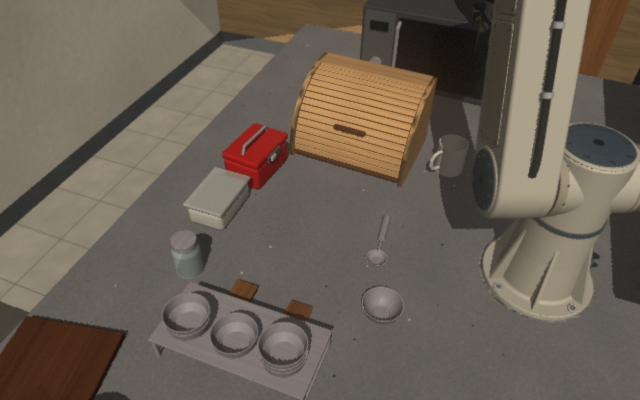

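The top picture shows the rack at the left, front facing right, with bars at about (187,162) and (187,214). The bin is at the right, with its cover towards the rack. In the side picture the bars are near (244,290) and (299,310). I'll enlarge both to tell wedge from trivet.

```bash
python3 - <<'E'
from h import *
t=cv2.imread("pics/top0.png");s=cv2.imread("pics/side0.png")
a=cv2.resize(t[140:240,150:220],None,fx=5,fy=5,interpolation=cv2.INTER_CUBIC)
b=cv2.resize(s[270:330,220:320],None,fx=4,fy=4,interpolation=cv2.INTER_CUBIC)
c=cv2.resize(s[120:185,280:420],None,fx=3,fy=3,interpolation=cv2.INTER_CUBIC)
o=np.zeros((500,800,3),np.uint8); o[:500,:350]=a; o[:240,360:760]=b; o[245:440,360:780]=c
cv2.imwrite("pics/z1.png",o)
E
```

```text
(no output)
```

View pics/z1.png

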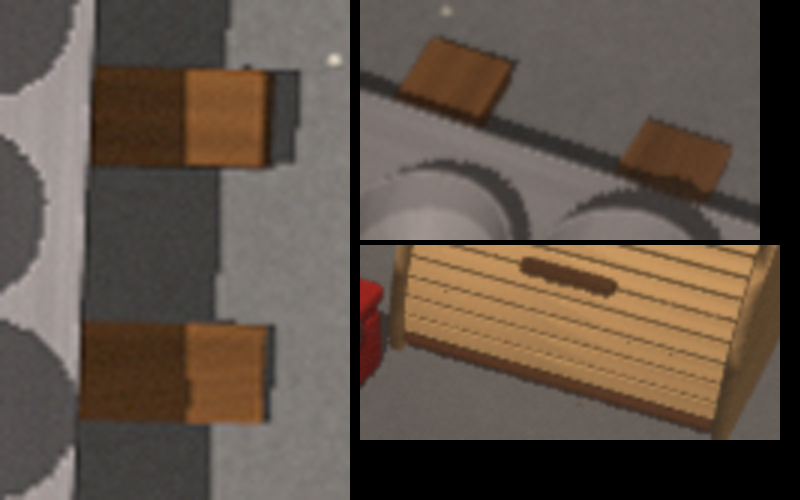

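Trivet and wedge are told apart by the shadows: the lower bar in the top view (crop y 325–422, end at x 265) casts a thin shadow, so it is the wedge. The upper bar is the 18 mm trivet. The cover's lip in the side crop runs from (405,340) to (715,430).

```bash
python3 - <<'E'
from h import *
print("wedge tip",at("top",203,205,5),at("top",203,224.3,5),"at edge",at("top",166.5,204.3,15),at("top",166.0,223.8,15))
print("side tip", at("side",220+372/4,270+147/4,5), at("side",220+290/4,270+120/4,5))
print("trivet end",at("top",203.5,154,18),at("top",203,173,18))
print("rack front",at("top",169,122,62),at("top",164.5,253,62), "back",at("top",108,122,62),at("top",103,251,62))
print("lip",at("side",295,151.7,15),at("side",398.3,181.7,15))
print("top bin front",at("top",390,140,15),at("top",383,258,15),"back top",at("top",521,116,210),at("top",514,276,210))
print("spoon",at("top",262,262,5),at("top",328,257,5),"katori",at("top",213,283,20),"jar",at("top",195,97,100),"mug",at("top",440,308,60),"cont",at("top",312,110,67),"carr",at("top",321,120,100),at("top",388,127,100))
E
```

```text
wedge tip [493.1 271.    5. ] [444.2 269.1   5. ] at edge [492.5 360.9  15. ] [443.4 360.1  15. ]
side tip [442.9 273.3   5. ] [490.8 273.5   5. ]
trivet end [621.8 271.5  18. ] [573.5 270.9  18. ]
rack front [692.4 348.1  62. ] [374.3 344.9  62. ] back [689.5 498.7  62. ] [375.2 494.1  62. ]
lip [ 687.3 -200.6   15. ] [ 375.7 -184.1   15. ]
top bin front [ 669.  -200.7   15. ] [ 370.6 -186.7   15. ] back top [ 690.5 -443.7  210. ] [ 355.4 -426.5  210. ]
spoon [352.9 116.7   5. ] [369.2 -49.4   5. ] katori [299.7 235.1  20. ] jar [745.2 276.2 100. ] mug [ 258.4 -317.5   60. ] cont [728.4  -0.9  67. ] carr [696.6 -22.8 100. ] [ 683.7 -180.7  100. ]
```

Request:
carry_out(deltas=[0,0,-0.02,-0.166,0.0919,0,0,-0.02,-0.166,0.0919,0,0,-0.02,-0.166,0.0919,0,0,-0.02,-0.166,0.0919,0,0,-0.01,-0.166,0.0919,0,0,0,-0.166,0.0919,0,0,0,-0.166,0.0919,0,0,0,0,0.0919])

```text
t: 1.1
position: [248.3, -573.3, 304.2]
eef_rot: [0.708, 0.707, 0.0, -0.0]
wrist_force: [0.6, -0.2, -0.0]
width: 91.9
gripper_force: 0.0
```

Request:
carry_out(deltas=[0.05,0,0,0,0.0919,0.055,0.01,0,0,0.0919,0.055,0.02,0,0,0.0919,0.055,0.02,0,0,0.0919,0.055,0.02,0,0,0.0919,0.055,0.02,0,0,0.0919,0.055,0.02,0,0,0.0919,0.055,0.02,0,0,0.0919,0.055,0.02,0,0,0.0919,0.055,0.02,0,0,0.0919,0.055,0.02,0,0,0.0919,0.055,0.02,0,0,0.0919])

```text
t: 2.6
position: [458.8, 83.5, 304.7]
eef_rot: [0.709, 0.706, 0.0, 0.0]
wrist_force: [1.1, -0.4, 0.2]
width: 92.0
gripper_force: 0.0
```

Request:
carry_out(deltas=[0.05,0.003,0.03,0,0.0919,0.05,0.003,0.05,0,0.0919,0.05,0.003,0.05,0,0.0919,0.04,0.0,0.05,0,0.0919,0.01,0,0.03,0,0.0919,0,0,0.02,0,0.0919,0,0,0,0,0.0919])

```text
t: 3.48
position: [465.5, 268.4, 85.9]
eef_rot: [0.708, 0.706, -0.002, -0.0]
wrist_force: [0.0, -0.4, 0.3]
width: 91.8
gripper_force: 0.0
```

```bash
python3 - <<'E'
from h import *
t=read_camera("top");s=read_camera("side")
a=cv2.resize(t[140:260,120:250],None,fx=3,fy=3,interpolation=cv2.INTER_CUBIC)
b=cv2.resize(s[200:350,190:330],None,fx=3,fy=3,interpolation=cv2.INTER_CUBIC)
o=np.zeros((460,800,3),np.uint8); o[:360,:390]=a; o[:450,380:800]=b
cv2.imwrite("pics/z2.png",o); print(sense()["position"])
E
```

```text
[466.9669289  268.89159175  87.9324936 ]
```

View pics/z2.png

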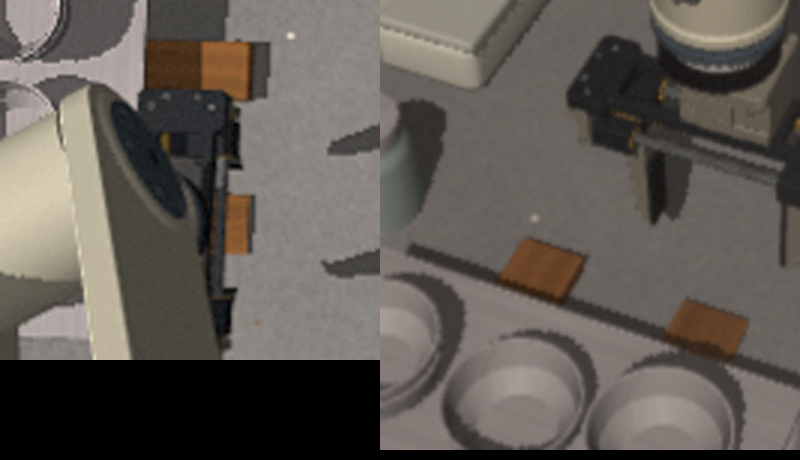

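The fingers straddle the wedge's thin end (top crop around (238,225)) and there is clear space on both sides. Next I go down.

Request:
carry_out(deltas=[0.008,0.001,0.03,0,0.0919,0.008,0,0.03,0,0.0919,0,0,0.015,0,0.0919,0,0,0,0,0.0919,0,0,0,0,0.0919])

```text
t: 4.2
position: [468.5, 285.0, 13.6]
eef_rot: [0.707, 0.707, 0.001, 0.0]
wrist_force: [0.6, -0.1, 0.4]
width: 92.0
gripper_force: 0.0
```

Request:
carry_out(deltas=[0,0,0.008,0,0.0919,0,0,0.003,0,0.0919,0,0,0,0,0.07,0,0,0,0,0.045,0,0,0,0,0.045,0,0,0,0,0.045,0,0,0,0,0.045])

```text
t: 5.08
position: [467.8, 284.9, 1.6]
eef_rot: [0.707, 0.707, 0.0, 0.0]
wrist_force: [0.2, -0.5, 0.6]
width: 49.4
gripper_force: 30.0
```

Request:
carry_out(deltas=[-0.006,0,0,0,0.045,-0.012,0,0,0,0.045,-0.018,0,0,0,0.045,-0.02,0,0,0,0.045,-0.02,0,0,0,0.045,-0.02,0,0,0,0.045,-0.02,0,0,0,0.045,-0.02,0,0,0,0.045,-0.018,0,0,0,0.045,-0.012,0,0,0,0.045,-0.006,0,0,0,0.045,0,0,0,0,0.045])

```text
t: 6.58
position: [467.7, 112.3, 1.5]
eef_rot: [0.707, 0.707, -0.0, 0.0]
wrist_force: [-0.3, -3.0, 3.3]
width: 49.4
gripper_force: 30.0
```

Request:
carry_out(deltas=[0,0,0,0,0.06,0,0,0,0,0.0919,0,0,0,0,0.0919,0,0,0,0,0.0919,0,0,-0.03,0,0.0919,0,0,-0.04,0,0.0919,0.04,0,-0.02,0,0.0919,0.05,0,0,0,0.0919,0.03,0,0,0,0.0919,0,0,0,0,0.0919,0,0,0,0,0.0919])

```text
t: 7.95
position: [467.3, 232.2, 91.2]
eef_rot: [0.707, 0.707, -0.0, -0.0]
wrist_force: [-0.6, 0.1, -0.7]
width: 92.1
gripper_force: 0.0
```

```bash
python3 - <<'E'
from h import *
t=read_camera("top");s=read_camera("side")
a=cv2.resize(t[150:270,160:290],None,fx=3,fy=3,interpolation=cv2.INTER_CUBIC)
b=cv2.resize(s[180:330,230:370],None,fx=3,fy=3,interpolation=cv2.INTER_CUBIC)
o=np.zeros((460,820,3),np.uint8)[:,:800]; o[:360,:390]=a; o[:450,380:800]=b
cv2.imwrite("pics/z3.png",o); print(sense()["position"])
E
```

```text
[467.48703912 231.80543618  91.29288057]
```

View pics/z3.png

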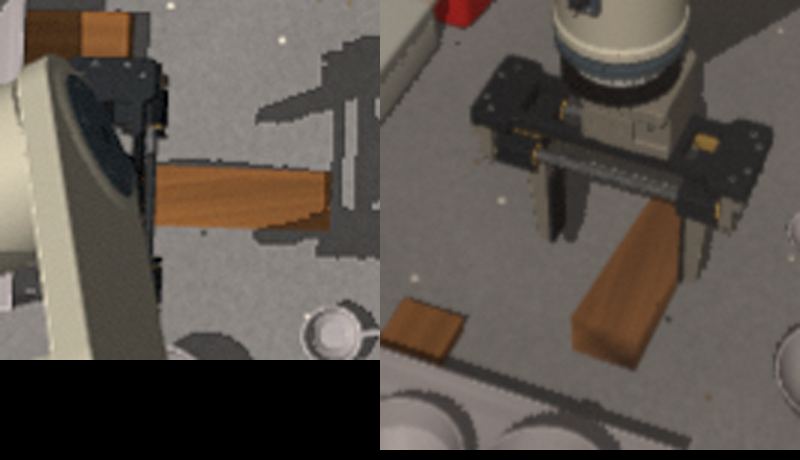

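The wedge is out and flat. Its tip is at top crop (328,172)–(328,228) and the bottom of its heel is at side crop (575,345)–(637,367).

```bash
python3 - <<'E'
from h import *
print("tip",at("top",160+329/3,150+172/3,5),at("top",160+329/3,150+229/3,5))
f=lambda x,y,z:at("side",230+(x-380)/3,180+y/3,z)
print("heel bottom",f(575,346,0),f(636,367,0),"heel top",f(572,322,40),f(641,346,40))
print("edges top",at("top",160+160/3,150+165/3,30),at("top",160+160/3,150+226/3,30))
E
```

```text
tip [491.1 101.3   5. ] [443.   99.9   5. ]
heel bottom [492.1 256.7  -0. ] [443.7 257.4   0. ] heel top [490.  265.1  40. ] [436.7 266.4  40. ]
edges top [493.  238.9  30. ] [442.7 237.1  30. ]
```

Request:
carry_out(deltas=[0.011,0,0.03,0,0.0919,0,0,0.03,0,0.0919,0,0,0.02,0,0.0919,0,0,0.008,0,0.0919,0,0,0,0,0.0919,0,0,0,0,0.07,0,0,0,0,0.045,0,0,0,0,0.045,0,0,0,0,0.045,0,0,0,0,0.045])

```text
t: 9.3
position: [467.9, 244.0, 3.7]
eef_rot: [0.707, 0.707, 0.0, 0.0]
wrist_force: [-0.3, 0.0, 2.4]
width: 49.7
gripper_force: 30.0
```

Request:
carry_out(deltas=[-0.01,0.003,0,0,0.045,-0.02,0.006,0,0,0.045,-0.025,0.008,0,0,0.045,-0.025,0.008,0,0,0.045,-0.025,0.008,0,0,0.045,-0.025,0.008,0,0,0.045,-0.025,0.008,0,0,0.045,-0.025,0.008,0,0,0.045,-0.025,0.008,0,0,0.045,-0.02,0.005,0,0,0.045,-0.01,0.002,0,0.03,0.045,0,0,0,0.02,0.045])

```text
t: 10.8
position: [540.0, 7.9, 3.6]
eef_rot: [0.725, 0.688, -0.0, 0.0]
wrist_force: [0.2, -3.4, 4.3]
width: 50.0
gripper_force: 30.0
```

Request:
carry_out(deltas=[0,0,0,0,0.045,0,0,0,0,0.045])

```text
t: 11.05
position: [539.8, 9.1, 3.7]
eef_rot: [0.724, 0.69, -0.0, 0.0]
wrist_force: [0.2, -3.4, 4.4]
width: 50.0
gripper_force: 30.0
```

```bash
python3 - <<'E'
from h import *
t=read_camera("top");s=read_camera("side")
a=cv2.resize(t[110:280,280:410],None,fx=3,fy=3,interpolation=cv2.INTER_CUBIC)
b=cv2.resize(s[110:260,285:420],None,fx=3,fy=3,interpolation=cv2.INTER_CUBIC)
o=np.zeros((510,800,3),np.uint8); o[:,:390]=a; o[:450,395:800]=b
cv2.imwrite("pics/z4.png",o); print(sense()["position"],sense()["eef_rot"])
E
```

```text
[539.80690116   9.13869181   3.64833833] [ 7.24164218e-01  6.89627517e-01 -1.25053845e-05  2.72161422e-04]
```

View pics/z4.png

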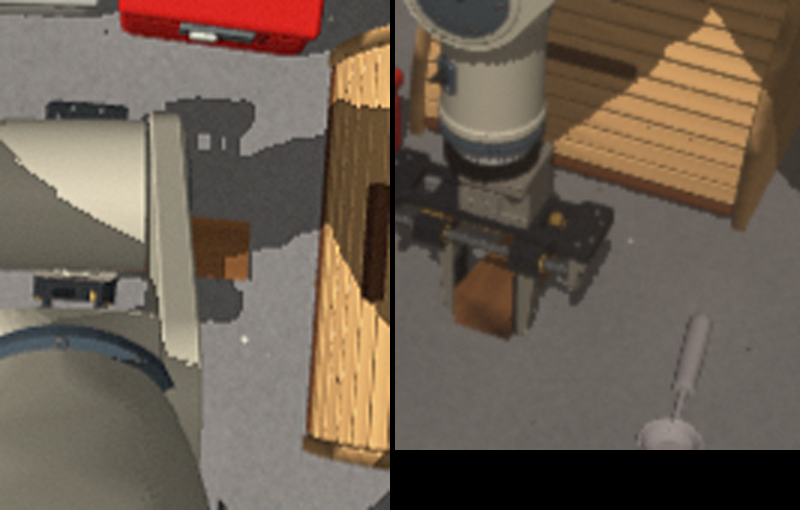

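The wedge tip shows at top crop (249,222)–(248,279), and the lip's front edge runs from about (333,80) to (308,430).

```bash
python3 - <<'E'
from h import *
f=lambda x,y,z:at("top",280+x/3,110+y/3,z)
print("tip",f(250,222,5),f(249,279,5)); print("lip",f(323,210,14),f(308,420,14),f(332,80,14), "ends",f(331,52,14),f(307,440,14))
q=sense()["eef_rot"];m=R.from_quat(q).as_matrix();print(m[:,0],m[:,1])
E
```

```text
tip [ 556.  -135.6    5. ] [ 507.5 -135.5    5. ]
lip [ 566.8 -196.1   14. ] [ 390.4 -185.7   14. ] [ 677.8 -202.5   14. ] ends [ 701.9 -201.4   14. ] [ 373.8 -185.1   14. ]
[ 4.88277760e-02  9.98807135e-01 -3.93491915e-04] [ 9.98807149e-01 -4.88276282e-02  3.76931012e-04]
```

Request:
carry_out(deltas=[-0.01,0,0,0,0.045,-0.01,0,0,0,0.045,-0.01,0,0,0,0.045,-0.01,0,0,0,0.045,-0.01,0,0,0,0.045,-0.01,0,0,0,0.045,-0.005,0,0,0,0.045,0,0,0,0,0.045])

```text
t: 12.15
position: [536.5, -55.5, 3.6]
eef_rot: [0.724, 0.689, 0.0, 0.0]
wrist_force: [0.2, -1.6, 5.4]
width: 49.9
gripper_force: 30.0
```

Request:
carry_out(deltas=[-0.004,0,0,0,0.045,-0.004,0,0,0,0.045,-0.004,0,0,0,0.045,-0.004,0,0,0,0.045,-0.004,0,0,0,0.045])

```text
t: 12.78
position: [535.6, -74.3, 3.6]
eef_rot: [0.725, 0.689, 0.001, -0.001]
wrist_force: [0.6, 10.5, 6.2]
width: 49.8
gripper_force: 30.0
```

Request:
carry_out(deltas=[-0.004,0,0,0,0.045,-0.004,0,0,0,0.045,-0.004,0,0,0,0.045])

```text
t: 13.15
position: [535.0, -85.5, 3.7]
eef_rot: [0.725, 0.689, 0.001, -0.001]
wrist_force: [0.0, 14.5, 6.4]
width: 49.8
gripper_force: 30.0
```

Request:
carry_out(deltas=[-0.004,0,0,0,0.045,-0.004,0,0,0,0.045,-0.004,0,0,0,0.045,-0.003,0,0,0,0.045,0,0,0,0,0.045])

```text
t: 13.78
position: [534.2, -100.1, 3.7]
eef_rot: [0.725, 0.689, 0.001, -0.001]
wrist_force: [0.7, 15.3, 8.4]
width: 49.7
gripper_force: 30.0
```

```bash
python3 - <<'E'
from h import *
s=read_camera("side"); s0=cv2.imread("pics/side0.png")
f=lambda i:cv2.resize(i[110:205,280:420],None,fx=5,fy=3,interpolation=cv2.INTER_CUBIC)
cv2.imwrite("pics/z5.png",np.vstack([f(s0),f(s)])); print(sense()["position"],sense()["wrist_force"])
E
```

```text
[ 534.12704272 -100.05265456    3.62850068] [ 0.23589366 15.97288422  6.73006461]
```

View pics/z5.png

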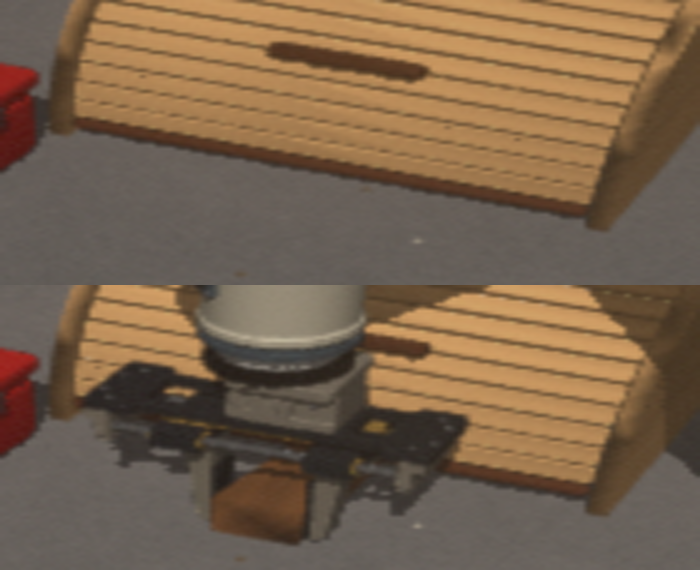

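Comparing the lip's right end before (590,217) and after (592,210) shows a rise of roughly 7 mm. A little more push is safe at 16 N.

Request:
carry_out(deltas=[-0.003,0,0,0,0.045,-0.004,0,0,0,0.045,-0.003,0,0,0,0.045])

```text
t: 14.2
position: [533.6, -109.2, 3.6]
eef_rot: [0.725, 0.689, 0.001, -0.002]
wrist_force: [2.0, 22.7, 8.9]
width: 49.9
gripper_force: 30.0
```

Request:
carry_out(deltas=[0,0,0,0,0.045,0,0,0,0,0.055,0,0,0,0,0.075,0,0,0,0,0.08,0,0,0,0,0.08,0,0,-0.02,0,0.08,0,0,-0.04,0,0.08,0,0,-0.04,0,0.08,0.05,0,-0.05,0,0.08,0.06,0,-0.05,0,0.08,0.06,0,0,0,0.08,0.06,0,0,0,0.08])

```text
t: 15.7
position: [544.5, 100.4, 188.6]
eef_rot: [0.725, 0.689, 0.001, 0.001]
wrist_force: [0.7, -0.1, -0.4]
width: 80.2
gripper_force: 0.0
```

Request:
carry_out(deltas=[0.06,-0.03,0,0,0.08,0.05,-0.04,0,0,0.08,0.03,-0.05,0,0,0.08,0,0,0,0,0.08])

```text
t: 16.2
position: [431.1, 240.8, 187.5]
eef_rot: [0.723, 0.691, -0.001, -0.0]
wrist_force: [0.2, -0.7, 0.4]
width: 80.4
gripper_force: 0.0
```

```bash
python3 - <<'E'
from h import *
s=read_camera("side"); t=read_camera("top")
o=np.vstack([cv2.resize(s[110:205,280:420],None,fx=5,fy=3,interpolation=cv2.INTER_CUBIC),cv2.resize(t[110:280,300:440],(700,315)[:2])])
cv2.imwrite("pics/z6.png",o); print(sense()["position"],sense()["wrist_force"])
E
```

```text
[434.14389033 239.57856548 187.87071677] [ 1.0029443  -0.46734217 -0.00235515]
```

View pics/z6.png

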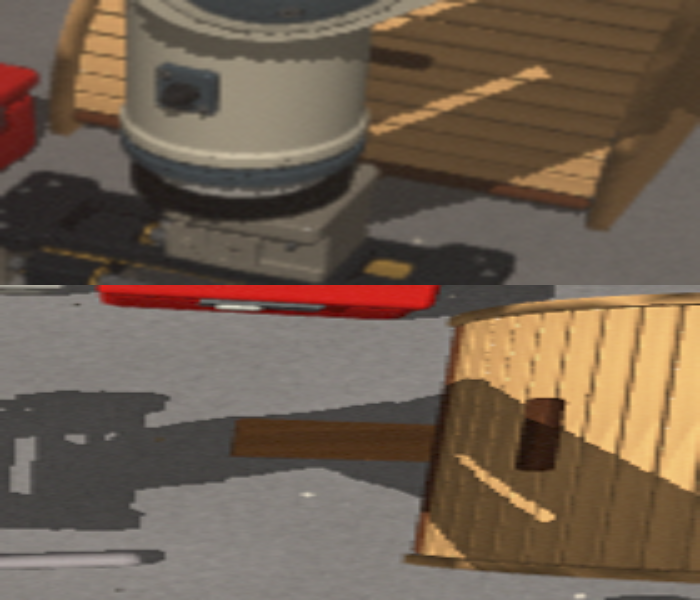

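The wedge is jammed square under the middle of the cover, which stays raised by about 9 mm. The hand is clear, so I'm handing in.

```bash
python3 -c "
from workcell import close_job
print(close_job())"
```

```text
the job is handed in; nothing more can be done
None
```

I drew the wedge out from under the rack, took it again by its thick end, and pushed it square under the middle of the cover. The bottom edge is raised about 9 mm (estimated from the images), the hand is clear and the job is handed in; no verdict was returned.

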